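Make up a spacer set on the stall's display spindle

TASK

A customer at the hardware stall wants the two good bearing spacers made up as a set. Thread the large bright steel ring onto the white upright spindle with the blue foot so that it lies flat on the foot, then thread the small brass ring on top of it, lowering each ring down the spindle instead of letting it drop from the tip. Leave the loose rusty ring where it lies, and let go of the finished set.

Things in the scene. Friction and masses are not known exactly. Their poses are not given: they have to be found in the camera images.
- stand: Display spindle, screwed to the table and upright: a round blue foot, 90 mm diameter and 20 mm high, with a white vertical spindle 12 mm in diameter at its centre. The spindle's tapered tip is 72 mm above the table (52 mm above the foot's top). Origin: centre of the foot's underside, on the table and on the spindle's axis; z up along the spindle.
- steel_spacer: The large ring: bright silver steel spacer, loose, lying flat on the table; 62 mm outer diameter, 30 mm hole, 20 mm high, about 0.36 kg. Origin: on the ring's axis, at its underside; z up along its axis. It can be gripped across its outer diameter.
- brass_spacer: The small ring: yellow brass spacer, loose, lying flat on the table; 44 mm outer diameter, 30 mm hole, 20 mm high, about 0.14 kg. Origin: on the ring's axis, at its underside; z up along its axis. It can be gripped across its outer diameter.
- rusty_spacer: A loose rusty brown ring between the others in size, lying flat on the table, not wanted: 54 mm outer diameter, 30 mm hole, 18 mm high. Origin: on its axis, at its underside; z up. Lying about as well, not wanted either: a dark solid disc, a red padlock, a hinge, a bolt, a hammer and a wrench. Nothing loose stands taller than the spindle, and there is at least 25 mm free around each ring and the stand.
Things that resemble listed ones, but are neither listed nor needed, are in the scene too. There is more than one size of the steel_spacer; the one meant has the size given above.

How it is judged:
On the way, in this order (a step that is already met when the one before it is completed fails the run):
1. the large steel ring lies threaded on the spindle, flat on the blue foot (horizontal distance between steel_spacer and stand below 0.014 m and z of steel_spacer in the frame of stand between 0.014 and 0.026 m and angle between steel_spacer's own z axis and vertical below 0.15 rad and linear speed of steel_spacer below 0.03 m/s), for 0.2 s.
2. the small brass ring lies threaded on the spindle, flat on the steel ring (all of step 1 and horizontal distance between brass_spacer and stand below 0.014 m and z of brass_spacer in the frame of stand between 0.034 and 0.046 m and angle between brass_spacer's own z axis and vertical below 0.15 rad and linear speed of brass_spacer below 0.03 m/s), for 0.2 s.
At the end, for the whole second after the job is handed in: Steel ring on the spindle flat on the foot, brass ring flat on the steel ring: each underside within 6 mm of its seat (20 and 40 mm above the table), centre within 14 mm of the axis, tilt under 0.15 rad, at rest (below 0.03 m/s); rusty ring within 30 mm of its start (all of step 2 and distance of rusty_spacer from where it was at the start of the episode below 0.03 m); the robot touches nothing.
It fails at once if a ring is dropped down the spindle (on the spindle faster than 0.8 m/s) ((horizontal distance between steel_spacer and stand below 0.015 m and height (world z) of steel_spacer below 0.07 m and linear speed of steel_spacer above 0.8 m/s) or (horizontal distance between brass_spacer and stand below 0.015 m and height (world z) of brass_spacer below 0.07 m and linear speed of brass_spacer above 0.8 m/s)).
It fails at once if the rusty ring is moved by more than 30 mm (distance of rusty_spacer from where it was at the start of the episode above 0.03 m).
It also fails if it takes over 58 s, if anything falls off the work surface, if the arm or the gripper's body presses on something with over 40 N, if the wrist force passes 120 N, or if a joint passes its speed limit or range.

ROBOT

A 6-joint arm with a two-finger parallel gripper is mounted at the origin on the work surface. World frame = base frame: x ahead of the robot, y to its left, z up, the work surface at z = 0. Lengths are in m, angles in rad, forces in N, time in s.
With the tool pointing down it reaches from about 0.25 to 0.725 m from the base axis. Payload 4 kg.
Tool frame: the origin (TCP) lies midway between the tips of the shut fingers; the grasp point (between the pads) lies bot.pinch_z behind it (bot.pinch_z is the distance from the TCP to the grasp point, in m); z points along the fingers, y is the direction in which the jaws open and shut (so a half turn about z gives the same grasp; the last joint's range is limited). The gripper opens to 85 mm and grips with 20 to 120 N. Pads are 22 mm wide; open, the fingers measure 114 mm over their backs; the gripper's body (76 mm by 85 mm) begins 54 mm behind the grasp point. The pads swing forward as they close: fully open they stand 13 mm farther back than shut.
Start: joints at [-1.253, 0.241, 0.005, 1.335, 0, 1.571], TCP at [0.156, -0.475, 0.231] pointing down, gripper open.
Joint ranges: [-2.72, 2.72], [-1.05, 1.87], [-1.09, 1.28], [-1.99, 2.15], [-1.42, 1.44], [-3.14, 3.14]. Speed limits (rad/s): [2.79, 2.79, 3.14, 3.14, 3.14, 3.14].

INTERFACE

Orientations are given as a unit quaternion [x, y, z, w].
In Python, from workcell import bot gives the robot as it stands. The module is installed in compiled form; this text tells all that it offers.
- The arm moves only by the tool move_arm, never from a script. Its argument "series" is a list that holds one entry, the list of rows, each a list of 7 numbers: the shift along the world's x, y, z in cm, then the turn, a rotation vector about the world's x, y, z in degrees, then the opening, from 0 (shut) to 1 (fully open). A call has exactly 5 rows; each row shifts and turns the pose as measured when the row begins; what a row does not reach is not made up. A row lasts 1/10 s, in which the tool goes at most 50 mm and 8.59 degrees, less where a joint would pass 70% of its speed; a pose out of reach is approached as far as the arm can. A call with a gripper value outside its range is refused whole. The fingers move at their own pace and stop on an object; the grip force is fixed at half the most. Time passes only in rows, so rows that do not move let the fingers close, or fill a call up. It gives the time, the measured TCP pose, the force and the opening at its end, in the units of the state.
- bot.get_obs(): the state, without advancing time (a new reading comes with each control period).
- bot.camera(name): name is "scene" or "top" or "wrist"; returns (picture, depth): 384x512x3 uint8, red, green, blue; 384x512 float32, m along the optical axis (not along the pixel's ray), 0 where there is no reading.
- bot.camera_info(name): a dict with "vfov" (degrees; the focal length in pixels is half the picture's height over the tangent of half this angle, whatever the lens; pixels are square), "cx", "cy" (the principal point, pixels), "k1" (the pictures are not rectified: a ray, as slopes to the right and down, at radius r is drawn at 1 + k1 r^2 times it, then the intrinsics apply), "cam_to_world" (4x4, takes a point from camera to world coordinates); the wrist camera has in their place "tool_from_camera" (4x4, takes a point from camera to tool coordinates, whose origin is the TCP and whose axes are the flange's). Camera axes: x right, y down, z forward; pixel columns grow to the right and rows downward; lengths in m; the calibration is good to about 2 mm. A picture is of the moment at which its call begins: read the wrist's pose just before it. camera_info takes no time and is no camera call.
- bot.job_done(): hands the job in, once; it reports no verdict.
Trained networks look in the newest picture that a camera, given by its name, has taken for a name from the list of things; names that differ only in an ending like _2 or _b are one class to them, and where a whole thing is asked for, a point or a joint stands for the part that bears it (a point fixed in the world has none). Each returns a list of dicts, best first, with "confidence" (0 to 1); they miss things now and then, are a little off and sometimes report something else, mostly with a low value. They report only what shows in the picture. A call takes as long as a camera call. They do not tell look-alikes from the thing itself.
- bot.find_in(camera, target): "at" ([x, y, z] in m, in world coordinates, good to about 4 mm: the middle of the surface that is visible of it).
The state is a dict: "clock": time; "joint_pos": joint angles; "joint_vel": joint speeds; "tau": joint torques, N m; "eef_pos": TCP position; "tool_rot": TCP orientation; "ft_force": force on the tool from outside, world axes, zero at the start; "ft_torque": the same for the moment, N m; "grip_width": finger opening in m.
Only numpy, scipy, OpenCV 4.12 (cv2) and the standard library are available. Lean on these libraries where they do the work, as an engineer would, in place of code of your own. Each camera call takes 0.05 s, during which the arm holds its last target.

## Working session

There is one attempt and no reset: what is moved stays moved. The work goes in short steps, Python scripts to look and compute and a tool call to move; the robot and the scene stay as the last step left them, time stands still between calls to the robot, and variables do not carry over. Pictures are saved under pics/ and viewed, and the job is handed in when it is done.

Besides the shell and the picture viewer there is one more tool, called after "Request:" as a command line: name --argument value ..., lists and objects as JSON in quotes. move_arm: Moves the arm, as the interface text tells. Its arguments: {"type":"object","properties":{"series":{"type":"array","items":{"type":"array","items":{"type":"array","items":{"type":"number"}}}}},"required":["series"]}

```bash
mkdir -p pics; cat > h.py <<'E'
import numpy as np, cv2
from workcell import bot
def save(n,im): cv2.imwrite('pics/'+n+'.png',cv2.cvtColor(im,cv2.COLOR_RGB2BGR))
def world(cam,depth,T=None):
    i=bot.camera_info(cam); H,W=depth.shape
    f=H/2/np.tan(np.radians(i['vfov'])/2)
    K=np.array([[f,0,i['cx']],[0,f,i['cy']],[0,0,1]])
    u,v=np.meshgrid(np.arange(W),np.arange(H))
    p=np.stack([u,v],-1).reshape(-1,1,2).astype(np.float64)
    r=cv2.undistortPoints(p,K,np.array([i['k1'],0,0,0.])).reshape(H,W,2)
    P=np.concatenate([r*depth[...,None],depth[...,None]],-1)
    if T is None: T=i['cam_to_world']
    T=np.array(T)
    return P@T[:3,:3].T+T[:3,3]
E
python3 - <<'E'
from h import *
for c in ['top','scene']:
    im,d=bot.camera(c); save(c+'0',im); np.savez(c+'0',im=im,d=d)
    for t in ['stand','steel_spacer','brass_spacer','rusty_spacer']:
        print(c,t,[(np.round(x['at'],3).tolist(),round(x['confidence'],2)) for x in bot.find_in(c,t)])
o=bot.get_obs();print(o['clock'],o['eef_pos'],o['tool_rot'],o['grip_width'],bot.pinch_z)
E
```

```text
top stand [([0.639, 0.231, 0.018], 0.97)]
top steel_spacer [([0.548, 0.1, 0.026], 0.92), ([0.441, 0.04, 0.017], 0.69), ([0.353, 0.071, 0.014], 0.6)]
top brass_spacer [([0.452, 0.201, 0.022], 0.74)]
top rusty_spacer [([0.619, -0.201, 0.018], 0.81)]
scene stand [([0.653, 0.22, 0.018], 0.92)]
scene steel_spacer [([0.451, 0.036, 0.018], 0.96), ([0.559, 0.098, 0.027], 0.9), ([0.363, 0.077, 0.009], 0.56)]
scene brass_spacer [([0.456, 0.207, 0.014], 0.54)]
scene rusty_spacer [([0.625, -0.206, 0.02], 0.68)]
0.5 [ 0.15623093 -0.47493424  0.23128013] [ 9.87402339e-01  1.58229640e-01  1.65523604e-06 -4.61053376e-05] 0.08537423239610292 0.0187
```

View pics/top0.png

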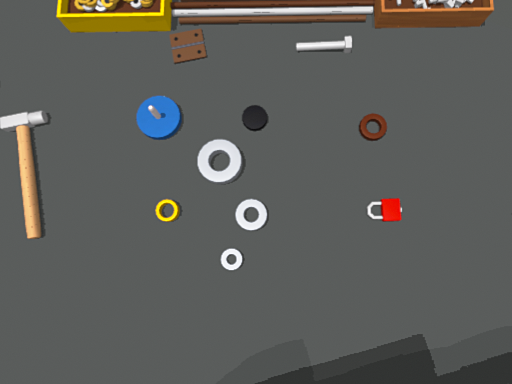

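View pics/scene0.png

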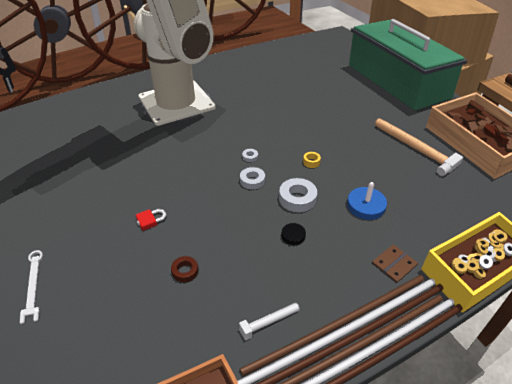

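The top view shows three steel rings at about (220,160), (251,214) and (231,259) px. The stand is at (159,117) px, brass at (167,210) and rusty at (373,127). I'll measure each one's size next.

```bash
python3 - <<'E'
from h import *
for c in ['top','scene']:
    z=np.load(c+'0.npz');P=world(c,z['d']); im=z['im']
    ok=z['d']>0
    tab=P[ok&(abs(P[...,2])<.006)]; print(c,'table z',np.median(tab[:,2]))
    for n,(x,y) in dict(big=(.553,.099),mid=(.446,.038),small=(.358,.074),brass=(.454,.204),rusty=(.622,-.203),stand=(.646,.226)).items():
        m=ok&(np.hypot(P[...,0]-x,P[...,1]-y)<.065)&(P[...,2]>.006)
        q=P[m]; zt=np.percentile(q[:,2],80 if n!='stand' else 60)
        q=q[abs(q[:,2]-zt)<.004]
        (cx,cy),r=cv2.minEnclosingCircle(q[:,:2].astype(np.float32))
        mr=np.sort(np.hypot(q[:,0]-cx,q[:,1]-cy))
        print(n,len(q),'ztop %.4f centre %.4f %.4f D %.4f hole %.4f'%(zt,cx,cy,2*r,2*mr[2]),'median',np.round(np.median(q,0),4))
        if n=='stand':
            s=P[m&(P[...,2]>.03)]; print('spindle',len(s),s.mean(0),s.max(0))
E
```

```text
top table z 0.0001802517776042789
big 1122 ztop 0.0297 centre 0.5495 0.1021 D 0.0881 hole 0.0422 median [0.5493 0.1018 0.0286]
mid 571 ztop 0.0212 centre 0.4431 0.0389 D 0.0616 hole 0.0296 median [0.4417 0.0387 0.0201]
small 270 ztop 0.0148 centre 0.3763 0.0636 D 0.0862 hole 0.0091 median [0.3569 0.0762 0.0135]
brass 204 ztop 0.0207 centre 0.4517 0.2048 D 0.0439 hole 0.0291 median [0.4514 0.2051 0.0197]
rusty 371 ztop 0.0191 centre 0.6218 -0.2055 D 0.0541 hole 0.0292 median [ 0.6217 -0.2059  0.018 ]
stand 1347 ztop 0.0204 centre 0.6439 0.2310 D 0.0907 hole 0.0096 median [0.6419 0.2285 0.02  ]
spindle 70 [0.64201219 0.22923376 0.05733271] [0.64824897 0.23568369 0.07380083]
scene table z 0.0004452369227377351
big 630 ztop 0.0295 centre 0.5509 0.1029 D 0.0922 hole 0.0407 median [0.5552 0.1017 0.0288]
mid 283 ztop 0.0207 centre 0.4463 0.0411 D 0.0662 hole 0.0280 median [0.4476 0.0392 0.02  ]
small 109 ztop 0.0145 centre 0.3779 0.0675 D 0.0809 hole 0.0043 median [0.3617 0.0771 0.0135]
brass 103 ztop 0.0204 centre 0.4538 0.2063 D 0.0449 hole 0.0288 median [0.4558 0.207  0.0197]
rusty 338 ztop 0.0195 centre 0.6242 -0.2041 D 0.0554 hole 0.0288 median [ 0.626  -0.2047  0.0187]
stand 800 ztop 0.0209 centre 0.6477 0.2325 D 0.0935 hole 0.0080 median [0.6516 0.2279 0.0206]
spindle 86 [0.64905379 0.23109276 0.05305645] [0.65346747 0.23791513 0.07345779]
```

The target steel ring is the middle one: outer diameter 62 mm, hole 30 mm, height 20 mm, at about (0.443, 0.039). I'll move above it and check with the wrist camera.

Request:
move_arm --series '[[[2.4, 4.2, 0, 0, 0, 0, 1], [2.4, 4.2, 0, 0, 0, 0, 1], [2.4, 4.2, 0, 0, 0, 0, 1], [2.4, 4.2, 0, 0, 0, 0, 1], [2.4, 4.2, 0, 0, 0, 0, 1]]]'

```text
clock: 1.0
eef_pos: [0.2768, -0.2638, 0.2304]
tool_rot: [0.988, 0.152, 0.001, 0.002]
ft_force: [1.6, 0.4, 0.2]
grip_width: 0.0853
```

Request:
move_arm --series '[[[2.4, 4.2, 0, 0, 0, 0, 1], [2.4, 4.2, 0, 0, 0, 0, 1], [2.4, 4.2, 0, 0, 0, 0, 1], [2.4, 4.2, 0, 0, 0, 0, 1], [2.4, 4.2, 0, 0, 0, 0, 1]]]'

```text
clock: 1.5
eef_pos: [0.3996, -0.0456, 0.2324]
tool_rot: [0.989, 0.151, 0.004, 0.003]
ft_force: [1.4, -1.0, 0.2]
grip_width: 0.0856
```

Request:
move_arm --series '[[[2.1, 4.2, 0, 0, 0, 0, 1], [2.1, 4.2, 0, 0, 0, 0, 1], [0, 0, 0, 0, 0, 0, 1], [0, 0, 0, 0, 0, 0, 1], [0, 0, 0, 0, 0, 0, 1]]]'

```text
clock: 2.0
eef_pos: [0.445, 0.048, 0.2328]
tool_rot: [0.988, 0.156, 0.005, 0.003]
ft_force: [-0.6, -0.2, 0.3]
grip_width: 0.0852
```

```bash
cat >> h.py <<'E'
from scipy.spatial.transform import Rotation as R
def wristT(o):
    T=np.eye(4);T[:3,:3]=R.from_quat(o['tool_rot']).as_matrix();T[:3,3]=o['eef_pos']
    return T@np.array(bot.camera_info('wrist')['tool_from_camera'])
E
python3 - <<'E'
from h import *
o=bot.get_obs();im,d=bot.camera('wrist');save('w1',im)
P=world('wrist',d,wristT(o));ok=d>0
print(o['eef_pos'],R.from_quat(o['tool_rot']).as_matrix().round(3).tolist(),o['ft_force'])
print(np.array(bot.camera_info('wrist')['tool_from_camera']).round(3))
x,y=.443,.039
m=ok&(np.hypot(P[...,0]-x,P[...,1]-y)<.042)&(P[...,2]>.012)&(P[...,2]<.03)
q=P[m];zt=np.percentile(q[:,2],80);q=q[abs(q[:,2]-zt)<.004]
c,r=cv2.minEnclosingCircle(q[:,:2].astype(np.float32));print(len(q),zt,c,2*r,np.median(P[ok&(abs(P[...,2])<.008)][:,2]))
E
```

```text
[0.44502819 0.04799199 0.23278901] [[0.951, 0.309, 0.012], [0.309, -0.951, -0.005], [0.01, 0.008, -1.0]] [-0.60061422 -0.1983801   0.34661271]
[[-0.    -0.961 -0.278  0.071]
 [ 1.    -0.     0.    -0.001]
 [-0.    -0.278  0.961 -0.143]
 [ 0.     0.     0.     1.   ]]
1483 0.020583138361903987 (0.44331029057502747, 0.04134358465671539) 0.06179284676909447 -8.626574624948091e-05
```

View pics/w1.png

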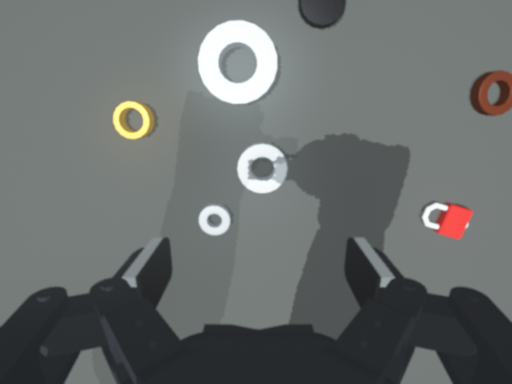

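Wrist view: the target ring is at (262,168) px, and the wrist fit (0.443, 0.041) agrees with the top camera. I'll descend.

Request:
move_arm --series '[[[-0.2, -0.8, -3, 0.3, 0.7, 0, 1], [0, 0, -4, 0, 0, 0, 1], [0, 0, -4, 0, 0, 0, 1], [0, 0, -3, 0, 0, 0, 1], [0, 0, 0, 0, 0, 0, 1]]]'

```text
clock: 2.55
eef_pos: [0.442, 0.0317, 0.0921]
tool_rot: [0.989, 0.149, 0.004, 0.001]
ft_force: [-0.8, -1.5, -0.7]
grip_width: 0.0855
```

Request:
move_arm --series '[[[0, 0, 0, 0, 0, 0, 1], [0, 0, 0, 0, 0, 0, 1], [0, 0, 0, 0, 0, 0, 1], [0, 0, 0, 0, 0, 0, 1], [0, 0, 0, 0, 0, 0, 1]]]'

```text
clock: 3.05
eef_pos: [0.4458, 0.0294, 0.0984]
tool_rot: [0.989, 0.146, 0.008, 0.001]
ft_force: [0.7, -0.2, 0.8]
grip_width: 0.0855
```

Request:
move_arm --series '[[[-0.3, 1.0, -3, 0, 0.9, 0, 1], [0, 0, -2, 0, 0, 0, 1], [0, 0, 0, 0, 0, 0, 1], [0, 0, 0, 0, 0, 0, 1], [0, 0, 0, 0, 0, 0, 1]]]'

```text
clock: 3.55
eef_pos: [0.4471, 0.0406, 0.0517]
tool_rot: [0.989, 0.147, 0.005, 0.0]
ft_force: [0.1, 0.1, 1.0]
grip_width: 0.0853
```

```bash
python3 - <<'E'
from h import *
for k in range(3):
    o=bot.get_obs();print(o['eef_pos'].round(4),o['tool_rot'].round(4),o['joint_pos'].round(4))
    im,d=bot.camera('wrist')
o=bot.get_obs();print(o['eef_pos'].round(4));save('w2',im)
E
```

```text
[0.4471 0.0406 0.0517] [9.892e-01 1.468e-01 5.400e-03 1.000e-04] [ 9.0300e-02  3.0340e-01 -4.2600e-01  8.3060e-01  4.0000e-04  2.9373e+00]
[0.4474 0.0406 0.052 ] [9.892e-01 1.467e-01 5.800e-03 1.000e-04] [ 9.0200e-02  3.0310e-01 -4.2560e-01  8.3040e-01  4.0000e-04  2.9373e+00]
[0.4475 0.0406 0.052 ] [9.892e-01 1.467e-01 6.000e-03 1.000e-04] [ 9.0200e-02  3.0300e-01 -4.2570e-01  8.3010e-01  4.0000e-04  2.9373e+00]
[0.4474 0.0405 0.0519]
```

View pics/w2.png

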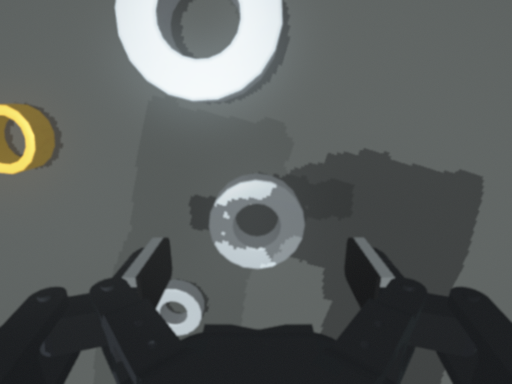

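Request:
move_arm --series '[[[-0.5, 0, -2, 0, 0.8, 0, 1], [0, 0, -1.5, 0, 0, 0, 1], [0, 0, 0, 0, 0, 0, 1], [0, 0, 0, 0, 0, 0, 1], [0, 0, 0, 0, 0, 0, 1]]]'

```text
clock: 4.2
eef_pos: [0.4456, 0.0405, 0.0199]
tool_rot: [0.989, 0.146, 0.003, -0.001]
ft_force: [-0.3, 0.9, -0.5]
grip_width: 0.0856
```

Request:
move_arm --series '[[[-0.3, 0, -1.2, 0, 0.4, 0, 1], [0, 0, -0.6, 0, 0, 0, 1], [0, 0, 0, 0, 0, 0, 1], [0, 0, 0, 0, 0, 0, 1], [0, 0, 0, 0, 0, 0, 1]]]'

```text
clock: 4.7
eef_pos: [0.4436, 0.0406, 0.0018]
tool_rot: [0.989, 0.146, 0.0, -0.001]
ft_force: [0.1, -0.3, 0.7]
grip_width: 0.0852
```

Request:
move_arm --series '[[[0, 0, 0, 0, 0, 0, 0.3], [0, 0, 0, 0, 0, 0, 0.3], [0, 0, 0, 0, 0, 0, 0.3], [0, 0, 0, 0, 0, 0, 0.3], [0, 0, 0, 0, 0, 0, 0.3]]]'

```text
clock: 5.2
eef_pos: [0.444, 0.0406, 0.0024]
tool_rot: [0.989, 0.146, 0.001, -0.001]
ft_force: [0.1, -0.9, -0.6]
grip_width: 0.0586
```

```bash
python3 - <<'E'
from h import *
im,d=bot.camera('wrist');save('w3',im)
o=bot.get_obs();print(o['eef_pos'].round(4),o['grip_width'],o['ft_force'])
im,d=bot.camera('scene');save('s3',cv2.resize(im[100:280,180:420],None,fx=3,fy=3))
E
```

```text
[0.4439 0.0406 0.0024] 0.05872513149516042 [-1.22247369  0.06124131 -1.09085007]
```

View pics/w3.png

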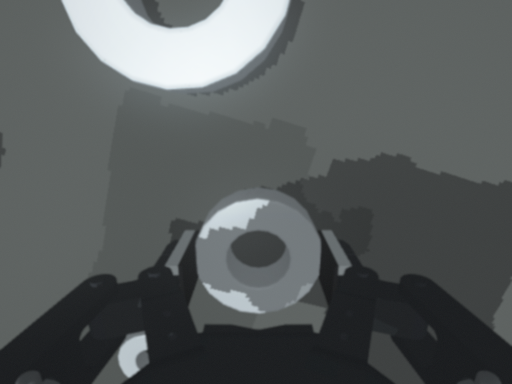

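View pics/s3.png

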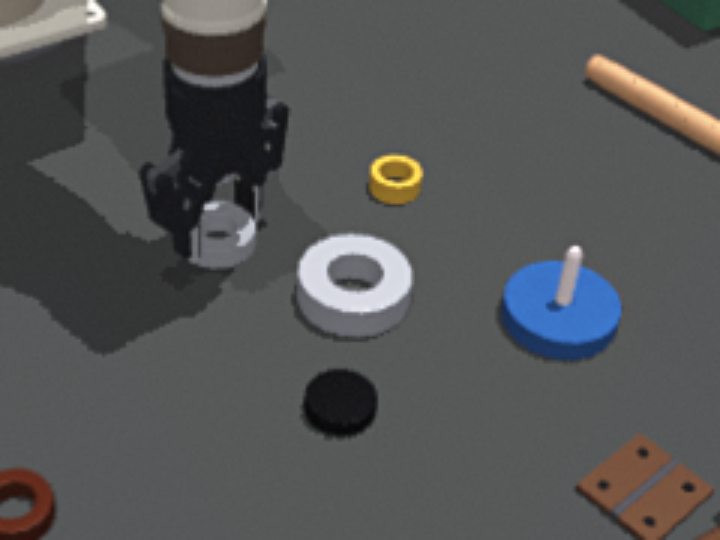

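The ring, centred at (258,250) px, is between the pads and the opening has stopped at 58.6 mm. I'll lift it and check.

Request:
move_arm --series '[[[0, 0, 1.5, 0, 0, 0, 0], [0, 0, 3, 0, 0, 0, 0], [0, 0, 4, 0, 0, 0, 0], [0, 0, 3, 0, 0, 0, 0], [0, 0, 0, 0, 0, 0, 0]]]'

```text
clock: 5.8
eef_pos: [0.4389, 0.0401, 0.1175]
tool_rot: [0.989, 0.146, -0.005, -0.001]
ft_force: [1.7, -0.7, -3.0]
grip_width: 0.0585
```

Request:
move_arm --series '[[[0, 0, 1, 0, 0, 6, 0], [0, 0, 1, 0, 0, 6, 0], [0, 0, 0, 0, 0, 6, 0], [0, 0, 0, 0, 0, 0, 0], [0, 0, 0, 0, 0, 0, 0]]]'

```text
clock: 6.3
eef_pos: [0.4349, 0.0398, 0.1324]
tool_rot: [0.953, 0.304, -0.009, -0.001]
ft_force: [-1.0, -0.6, -2.5]
grip_width: 0.0588
```

```bash
python3 - <<'E'
from h import *
o=bot.get_obs();im,d=bot.camera('wrist');save('w4',im);np.savez('w4',d=d,im=im)
P=world('wrist',d,wristT(o));ok=d>0
print(o['eef_pos'].round(4),o['tool_rot'].round(4),o['grip_width'],o['ft_force'],o['joint_pos'].round(3))
Q=(P-o['eef_pos'])@R.from_quat(o['tool_rot']).as_matrix()  # tool frame
g=im.mean(2)
m=ok&(np.hypot(Q[...,0],Q[...,1])<.045)&(Q[...,2]>-.045)&(Q[...,2]<.02)&(g>90)
q=Q[m];print(len(q),np.percentile(q,[2,10,50,90,98],axis=0).round(4))
np.save('q',q)
E
```

```text
[0.4349 0.0398 0.1324] [ 0.9527  0.3037 -0.0093 -0.0012] 0.0588283195939778 [-1.04525264 -0.64646785 -2.51280643] [ 9.200e-02  2.040e-01 -3.130e-01  1.073e+00 -2.000e-03  2.617e+00]
11923 [[-0.026  -0.0341 -0.0397]
 [-0.0189 -0.0245 -0.0184]
 [ 0.0071 -0.0005 -0.0173]
 [ 0.0258  0.0232 -0.0092]
 [ 0.0299  0.0328 -0.0015]]
```

View pics/w4.png

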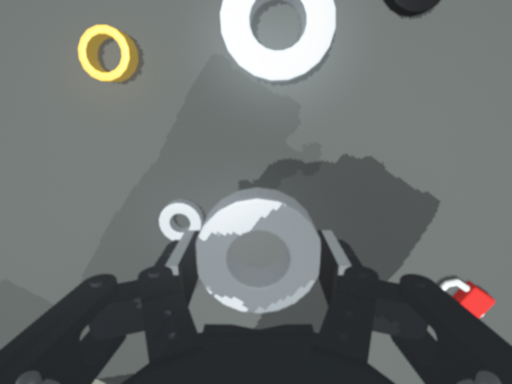

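The ring is held, centred at (258,255) px. I'll get its centre in the tool frame and refine the stand from the earlier top view.

```bash
python3 - <<'E'
from h import *
q=np.load('q.npy');t=q[(abs(q[:,2]+.0175)<.003)&(abs(q[:,1])<.028)]
c,r=cv2.minEnclosingCircle(t[:,:2].astype(np.float32));print('ring in tool',c,2*r)
A=np.c_[t[:,:2],np.ones(len(t))];print('plane',np.linalg.lstsq(A,t[:,2],rcond=None)[0])
Rm=R.from_quat([ 0.9527,0.3037,-0.0093,-0.0012]).as_matrix();print(Rm.round(3));print('world off',Rm@[c[0],c[1],0])
E
```

```text
ring in tool (6.039501022314653e-05, -0.0006463912432081997) 0.06210043653845787
plane [ 0.00265214 -0.00180184 -0.01735208]
[[ 0.815  0.579 -0.018]
 [ 0.579 -0.816 -0.003]
 [-0.017 -0.008 -1.   ]]
world off [-3.24804954e-04  5.62097946e-04  4.10328488e-06]
```

Request:
move_arm --series '[[[3.4, 3.1, 0, 0, -0.7, 0, 0], [3.4, 3.1, 0, 0, 0, 0, 0], [3.4, 3.1, 0, 0, 0, 0, 0], [0, 0, 0, 0, 0, 0, 0], [0, 0, 0, 0, 0, 0, 0]]]'

```text
clock: 6.85
eef_pos: [0.5355, 0.1347, 0.1256]
tool_rot: [0.954, 0.299, -0.01, 0.0]
ft_force: [-1.1, -0.6, -2.9]
grip_width: 0.0591
```

```bash
cat > st.py <<'E'
from h import *
import sys
n=sys.argv[1]
o=bot.get_obs();im,d=bot.camera('wrist');save(n,im)
P=world('wrist',d,wristT(o));ok=d>0
M=R.from_quat(o['tool_rot']).as_matrix()
print(o['eef_pos'].round(4),'zaxis',M[:,2].round(4),o['grip_width'],o['ft_force'].round(1),'j6',o['joint_pos'][5])
f=im.astype(int);blue=ok&(f[...,2]>f[...,0]+50)&(abs(P[...,2]-.02)<.005)
q=P[blue];
c,r=cv2.minEnclosingCircle(q[:,:2].astype(np.float32));print('foot',len(q),c,2*r,np.median(q[:,2]))
near=ok&(np.hypot(P[...,0]-c[0],P[...,1]-c[1])<.03)&(P[...,2]>.035)&(P[...,2]<.078)&(f[...,2]<f[...,0]+40)
s=P[near];print('spindle',len(s),s.mean(0).round(4) if len(s) else '')
for a in np.arange(.035,.078,.008):
    k=s[(s[:,2]>=a)&(s[:,2]<a+.008)]
    if len(k): print(round(a,3),len(k),k.mean(0).round(4))
E
python3 st.py w5
```

```text
[0.5355 0.1347 0.1256] zaxis [-0.018  -0.0065 -0.9998] 0.059139466776260065 [-1.1 -0.6 -2.9] j6 2.781990098530176
foot 5654 (0.6410245895385742, 0.2315189689397812) 0.08936601877212524 0.019891443386684096
spindle 5 [0.6397 0.2303 0.0362]
0.035 5 [0.6397 0.2303 0.0362]
```

View pics/w5.png

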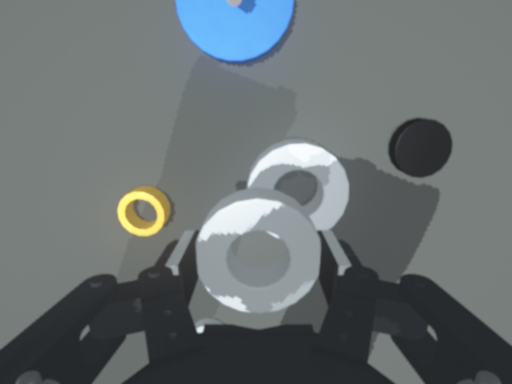

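The foot is at (235,5) px, with its centre near (0.642, 0.231). I'll go above it.

Request:
move_arm --series '[[[3.3, 3.0, 0.5, 0.3, -1, 0, 0], [3.3, 3.0, 0.3, 0, 0, 0, 0], [2.5, 2.3, 0, 0, 0, 0, 0], [0, 0, 0, 0, 0, 0, 0], [0, 0, 0, 0, 0, 0, 0]]]'

```text
clock: 7.4
eef_pos: [0.621, 0.214, 0.1291]
tool_rot: [0.956, 0.295, -0.007, 0.001]
ft_force: [-1.4, -0.9, -2.9]
grip_width: 0.0588
```

```bash
python3 st.py w6
```

```text
[0.621  0.214  0.1291] zaxis [-0.0138 -0.0056 -0.9999] 0.058754773057151564 [-1.4 -0.9 -2.9] j6 2.875655404610492
foot 7638 (0.6445831656455994, 0.23418690264225006) 0.09013979136943817 0.01991518346715343
spindle 288 [0.6466 0.2349 0.0637]
0.035 20 [0.6489 0.236  0.0388]
0.043 25 [0.6489 0.2361 0.047 ]
0.051 27 [0.6488 0.236  0.0554]
0.059 44 [0.6482 0.2361 0.0645]
0.067 172 [0.6453 0.2341 0.0702]
```

View pics/w6.png

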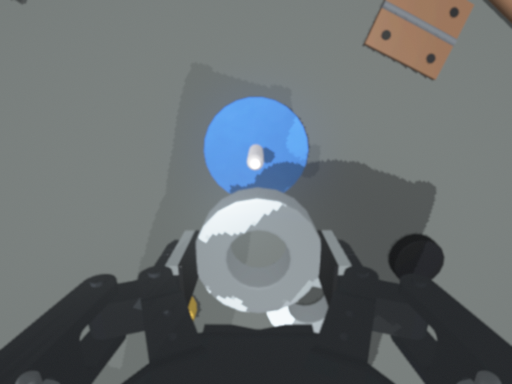

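Request:
move_arm --series '[[[2.2, 1.8, 0, 0.3, -0.8, 0, 0], [0, 0, 0, 0, 0, 0, 0], [0, 0, 0, 0, 0, 0, 0], [0, 0, 0, 0, 0, 0, 0], [0, 0, 0, 0, 0, 0, 0]]]'

```text
clock: 7.95
eef_pos: [0.638, 0.2259, 0.1293]
tool_rot: [0.957, 0.292, -0.003, 0.001]
ft_force: [-0.2, -0.2, -2.9]
grip_width: 0.0589
```

```bash
python3 st.py w7
```

```text
[0.638  0.2259 0.1293] zaxis [-0.006 -0.003 -1.   ] 0.05889531378569366 [-0.2 -0.2 -2.9] j6 2.8903397176749723
foot 5688 (0.6444408893585205, 0.23371738195419312) 0.09039297699928284 0.019977426195342873
spindle 187 [0.6484 0.2362 0.0557]
0.035 31 [0.6486 0.2361 0.039 ]
0.043 34 [0.6487 0.2361 0.0469]
0.051 36 [0.6488 0.2363 0.0551]
0.059 55 [0.6484 0.2361 0.0637]
0.067 31 [0.6476 0.2367 0.0685]
```

View pics/w7.png

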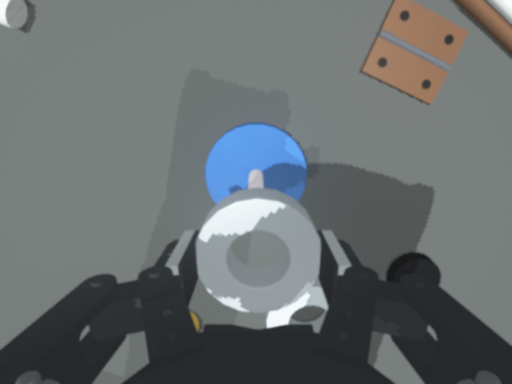

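Request:
move_arm --series '[[[0.8, 0.9, -0.5, 0, -0.3, 0, 0], [0, 0, -0.5, 0, 0, 0, 0], [0, 0, 0, 0, 0, 0, 0], [0, 0, 0, 0, 0, 0, 0], [0, 0, 0, 0, 0, 0, 0]]]'

```text
clock: 8.5
eef_pos: [0.6463, 0.2354, 0.1184]
tool_rot: [0.957, 0.292, -0.001, 0.001]
ft_force: [-0.3, 0.2, -3.7]
grip_width: 0.0588
```

Request:
move_arm --series '[[[-0.2, -0.2, -1, 0, 0, 0, 0], [0, 0, -1, 0, 0, 0, 0], [0, 0, -0.5, 0, 0, 0, 0], [0, 0, 0, 0, 0, 0, 0], [0, 0, 0, 0, 0, 0, 0]]]'

```text
clock: 9.0
eef_pos: [0.6433, 0.2327, 0.0902]
tool_rot: [0.957, 0.291, -0.002, 0.001]
ft_force: [-0.9, -0.2, -2.9]
grip_width: 0.0587
```

```bash
python3 st.py w8 ; python3 - <<'E'
from h import *
im,d=bot.camera('scene');save('s8',cv2.resize(im[120:250,290:470],None,fx=4,fy=4))
E
```

```text
[0.6433 0.2327 0.0902] zaxis [-0.0025 -0.0039 -1.    ] 0.0586702590969925 [-0.9 -0.2 -2.9] j6 2.898422405183373
foot 6264 (0.6450494527816772, 0.23398302495479584) 0.09029091894626617 0.019961100623994685
spindle 5 [0.6416 0.2322 0.071 ]
0.067 5 [0.6416 0.2322 0.071 ]
```

View pics/w8.png

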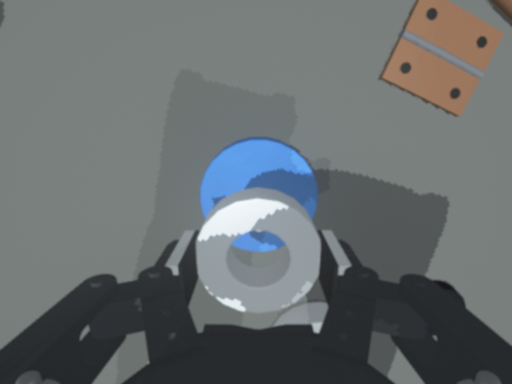

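View pics/s8.png

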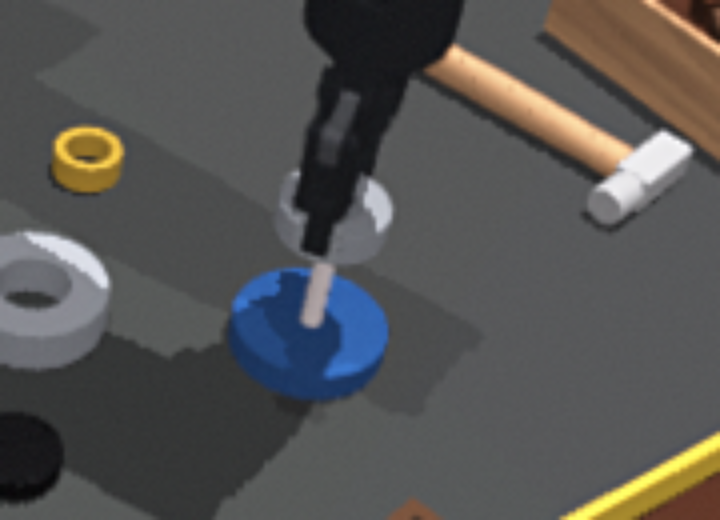

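The ring is above the spindle and the estimates agree to about 1 mm. I'll lower it onto the spindle.

Request:
move_arm --series '[[[0.1, 0.1, -1, 0, 0, 0, 0], [0, 0, -1, 0, 0, 0, 0], [0, 0, -1, 0, 0, 0, 0], [0, 0, 0, 0, 0, 0, 0], [0, 0, 0, 0, 0, 0, 0]]]'

```text
clock: 9.6
eef_pos: [0.6448, 0.2341, 0.058]
tool_rot: [0.957, 0.292, -0.001, 0.001]
ft_force: [0.1, -0.3, -2.8]
grip_width: 0.059
```

```bash
python3 st.py w9
```

```text
[0.6448 0.2341 0.058 ] zaxis [-0.0013 -0.0035 -1.    ] 0.05904746181361888 [ 0.1 -0.3 -2.8] j6 2.8993883511770426
foot 6354 (0.64594966173172, 0.2345355749130249) 0.08880367875099182 0.019891633914343204
spindle 10891 [0.6477 0.2356 0.0732]
0.043 11 [0.6459 0.2363 0.0494]
0.051 221 [0.6499 0.2365 0.057 ]
0.059 1091 [0.6487 0.2359 0.0633]
0.067 3653 [0.6487 0.2376 0.0732]
0.075 5915 [0.6467 0.2343 0.0756]
```

View pics/w9.png

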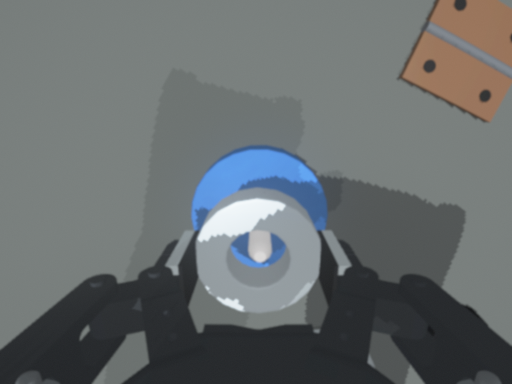

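The spindle tip shows inside the hole at (260,245) px, well centred, with no contact force. I'll keep lowering.

Request:
move_arm --series '[[[0, 0, -1, 0, 0, 0, 0], [0, 0, -1, 0, 0, 0, 0], [0, 0, -0.7, 0, 0, 0, 0], [0, 0, 0, 0, 0, 0, 0], [0, 0, 0, 0, 0, 0, 0]]]'

```text
clock: 10.15
eef_pos: [0.6446, 0.2339, 0.0286]
tool_rot: [0.957, 0.292, -0.001, 0.001]
ft_force: [0.2, 0.7, -2.9]
grip_width: 0.0591
```

Request:
move_arm --series '[[[0, 0, -0.4, 0, 0, 0, 0], [0, 0, -0.1, 0, 0, 0, 0], [0, 0, 0, 0, 0, 0, 0], [0, 0, 0, 0, 0, 0, 0], [0, 0, 0, 0, 0, 0, 0]]]'

```text
clock: 10.65
eef_pos: [0.6453, 0.2342, 0.0242]
tool_rot: [0.957, 0.292, -0.0, 0.001]
ft_force: [0.4, 0.1, -3.0]
grip_width: 0.0588
```

Request:
move_arm --series '[[[0, 0, -0.2, 0, 0, 0, 0], [0, 0, 0, 0, 0, 0, 0], [0, 0, 0, 0, 0, 0, 0], [0, 0, 0, 0, 0, 0, 0.85], [0, 0, 0, 0, 0, 0, 0.85]]]'

```text
clock: 11.15
eef_pos: [0.6467, 0.2347, 0.024]
tool_rot: [0.957, 0.291, 0.002, 0.001]
ft_force: [-0.7, 0.6, -0.0]
grip_width: 0.0726
```

Request:
move_arm --series '[[[0, 0, 0, 0, 0, 0, 1], [0, 0, 0, 0, 0, 0, 1], [0, 0, 0, 0, 0, 0, 1], [0, 0, 0, 0, 0, 0, 1], [0, 0, 0, 0, 0, 0, 1]]]'

```text
clock: 11.65
eef_pos: [0.6479, 0.2352, 0.0257]
tool_rot: [0.957, 0.291, 0.003, 0.001]
ft_force: [0.1, 0.4, -0.3]
grip_width: 0.0855
```

Released; I'll raise the arm and look.

Request:
move_arm --series '[[[-0.2, -0.1, 2, 0, 0, 0, 1], [0, 0, 3, 0, 0, 0, 1], [0, 0, 4, 0, 0, 0, 1], [0, 0, 2, 0, 0, 0, 1], [0, 0, 0, 0, 0, 0, 1]]]'

```text
clock: 12.15
eef_pos: [0.6433, 0.2332, 0.1366]
tool_rot: [0.957, 0.292, 0.0, 0.001]
ft_force: [1.0, 0.1, 0.3]
grip_width: 0.0854
```

```bash
cat > pk.py <<'E'
from h import *
import sys
n,x,y,za,zb,rad=sys.argv[1],*map(float,sys.argv[2:7])
o=bot.get_obs();im,d=bot.camera('wrist');save(n,im)
P=world('wrist',d,wristT(o));ok=d>0
M=R.from_quat(o['tool_rot']).as_matrix()
print(o['clock'],o['eef_pos'].round(4),'zaxis',M[:,2].round(4),'jaw',np.degrees(np.arctan2(M[1,1],M[0,1])).round(1),o['grip_width'],'joints',o['joint_pos'].round(3))
m=ok&(np.hypot(P[...,0]-x,P[...,1]-y)<rad)&(P[...,2]>za)&(P[...,2]<zb)
q=P[m]
c,r=cv2.minEnclosingCircle(q[:,:2].astype(np.float32));print(len(q),np.round(c,4),'D',2*r,'z',np.median(q[:,2]))
E
python3 pk.py w10 .6445 .2335 .036 .046 .05
```

```text
12.15 [0.6433 0.2332 0.1366] zaxis [ 0.0014 -0.0025 -1.    ] jaw -56.1 0.08540360231727193 joints [ 0.349  0.661  0.412  1.322 -0.003  2.899]
3124 [0.6451 0.2351] D 0.06213543564081192 z 0.0399210688429341
```

View pics/w10.png

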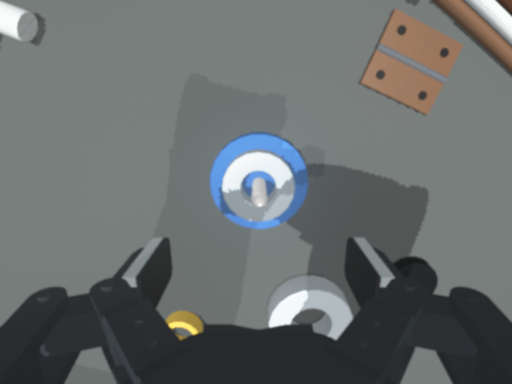

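The steel ring lies flat on the foot: centre (0.645, 0.235), top at 40 mm. Next is the brass ring.

Request:
move_arm --series '[[[-4.4, -0.7, 0, 0, 0, 0, 1], [-4.4, -0.7, 0, 0, 0, 0, 1], [-4.4, -0.7, 0, 0, 0, 0, 1], [-4.4, -0.7, 0, 0, 0, 0, 1], [0, 0, 0, 0, 0, 0, 1]]]'

```text
clock: 12.7
eef_pos: [0.4531, 0.1997, 0.1181]
tool_rot: [0.957, 0.291, -0.013, 0.003]
ft_force: [1.1, -0.1, -1.1]
grip_width: 0.0852
```

```bash
python3 pk.py w11 .452 .206 .015 .025 .04
```

```text
12.7 [0.4531 0.1997 0.1181] zaxis [-0.0239 -0.0129 -0.9996] jaw -56.2 0.08523589434544251 joints [ 4.160e-01  3.320e-01 -1.790e-01  1.087e+00 -2.000e-03  2.968e+00]
1139 [0.4516 0.208 ] D 0.04391131177544594 z 0.019663033458424767
```

View pics/w11.png

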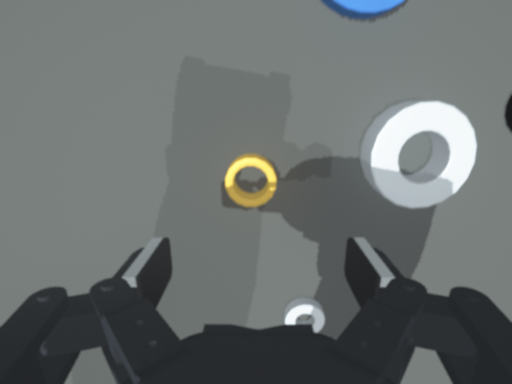

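The brass ring is at (250,181) px, world (0.4517, 0.207). I'll descend to it.

Request:
move_arm --series '[[[-0.1, 0.7, -2, 0.7, -1.4, 0, 1], [0, 0, -2, 0, 0, 0, 1], [0, 0, -2, 0, 0, 0, 1], [0, 0, -0.5, 0, 0, 0, 1], [0, 0, 0, 0, 0, 0, 1]]]'

```text
clock: 13.25
eef_pos: [0.4598, 0.2094, 0.0498]
tool_rot: [0.957, 0.291, 0.005, 0.0]
ft_force: [-0.4, 0.5, 0.4]
grip_width: 0.0853
```

```bash
python3 pk.py w12 .452 .206 .015 .025 .032
```

```text
13.25 [0.4598 0.2094 0.0498] zaxis [ 0.0104  0.0029 -0.9999] jaw -56.2 0.0853175503610346 joints [ 4.28e-01  4.00e-01 -2.82e-01  8.78e-01 -2.00e-03  2.98e+00]
1964 [0.4516 0.208 ] D 0.044015076011419296 z 0.019609061898767238
```

View pics/w12.png

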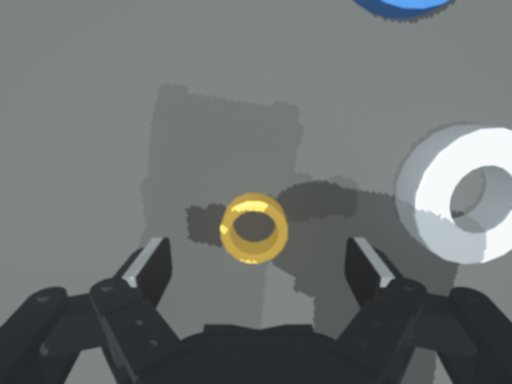

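Request:
move_arm --series '[[[-0.8, -0.2, -1, 0, 0.5, 0, 1], [0, 0, -1, 0, 0, 0, 1], [0, 0, 0, 0, 0, 0, 1], [0, 0, 0, 0, 0, 0, 1], [0, 0, 0, 0, 0, 0, 1]]]'

```text
clock: 13.8
eef_pos: [0.4537, 0.208, 0.0304]
tool_rot: [0.957, 0.29, 0.003, -0.002]
ft_force: [0.5, -0.3, -0.3]
grip_width: 0.0854
```

Request:
move_arm --series '[[[-0.3, 0, -1.5, -0.1, 0.2, 0, 1], [0, 0, -1, 0, 0, 0, 1], [0, 0, 0, 0, 0, 0, 1], [0, 0, 0, 0, 0, 0, 1], [0, 0, 0, 0, 0, 0, 1]]]'

```text
clock: 14.3
eef_pos: [0.4528, 0.2089, 0.0067]
tool_rot: [0.957, 0.29, 0.004, -0.001]
ft_force: [0.0, 0.2, 1.2]
grip_width: 0.0854
```

Request:
move_arm --series '[[[-0.2, -0.1, -0.3, 0, 0.4, 0, 1], [0, 0, 0, 0, 0, 0, 0], [0, 0, 0, 0, 0, 0, 0], [0, 0, 0, 0, 0, 0, 0], [0, 0, 0, 0, 0, 0, 0]]]'

```text
clock: 14.8
eef_pos: [0.4517, 0.2082, 0.0052]
tool_rot: [0.957, 0.29, 0.001, -0.003]
ft_force: [-1.4, 0.2, 4.5]
grip_width: 0.0414
```

Request:
move_arm --series '[[[0, 0, 0, 0, 0, 0, 0], [0, 0, 0, 0, 0, 0, 0], [0, 0, 0, 0, 0, 0, 0], [0, 0, 0, 0, 0, 0, 0], [0, 0, 0, 0, 0, 0, 0]]]'

```text
clock: 15.3
eef_pos: [0.4517, 0.2082, 0.0053]
tool_rot: [0.957, 0.29, 0.001, -0.003]
ft_force: [-0.3, -0.1, 1.2]
grip_width: 0.0418
```

Gripped: the opening stopped at 41.6 mm, with the same −3 mm reading bias as on the steel ring. I'll lift.

Request:
move_arm --series '[[[0, 0, 1.5, 0, 0, 0, 0], [0, 0, 3, 0, 0, 0, 0], [0, 0, 4, 0, 0, 0, 0], [0, 0, 4, 0, 0, 0, 0], [0, 0, 0, 0, 0, 0, 0]]]'

```text
clock: 15.8
eef_pos: [0.4483, 0.2066, 0.131]
tool_rot: [0.957, 0.29, -0.003, -0.002]
ft_force: [0.9, 0.2, -1.4]
grip_width: 0.0419
```

```bash
python3 - <<'E'
from h import *
o=bot.get_obs();im,d=bot.camera('wrist');save('w13',im)
P=world('wrist',d,wristT(o));M=R.from_quat(o['tool_rot']).as_matrix()
Q=(P-o['eef_pos'])@M
print(o['eef_pos'].round(4),M[:,2].round(4),o['grip_width'],o['ft_force'])
f=im.astype(int)
m=(d>0)&(np.hypot(Q[...,0],Q[...,1])<.04)&(Q[...,2]>-.045)&(Q[...,2]<.02)&(f[...,0]>f[...,2]+50)
q=Q[m];h,e=np.histogram(q[:,2],bins=20);zt=e[h.argmax()]+(e[1]-e[0])/2
t=q[abs(q[:,2]-zt)<.002];c,r=cv2.minEnclosingCircle(t[:,:2].astype(np.float32));print('ring in tool',len(t),zt,np.round(c,4),2*r)
print(np.linalg.lstsq(np.c_[t[:,:2],np.ones(len(t))],t[:,2],rcond=None)[0])
E
```

```text
[0.4483 0.2066 0.131 ] [-0.0067  0.0025 -1.    ] 0.041851150954759865 [ 0.93195033  0.15415875 -1.4315875 ]
ring in tool 2837 -0.015034660132033221 [ 0.     -0.0011] 0.04452543705701828
[ 0.00128864 -0.00410149 -0.01444964]
```

View pics/w13.png

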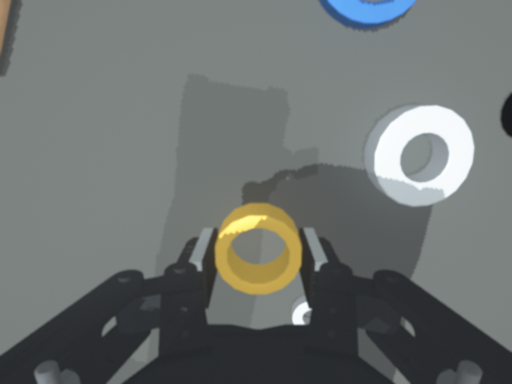

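The brass ring is held, at (258,248) px and centred on the TCP, with its underside 5 mm below the TCP. I'll carry it to the stand.

Request:
move_arm --series '[[[4.3, 0.6, 0, 0, 0, 0, 0], [4.3, 0.6, 0, 0, 0, 0, 0], [4.3, 0.6, 0, 0, 0, 0, 0], [4.3, 0.6, 0, 0, 0, 0, 0], [0, 0, 0, 0, 0, 0, 0]]]'

```text
clock: 16.35
eef_pos: [0.6141, 0.2268, 0.1152]
tool_rot: [0.957, 0.291, -0.017, -0.001]
ft_force: [-0.9, -0.9, -1.9]
grip_width: 0.0418
```

Request:
move_arm --series '[[[0, 0, 0, 0, 0, 0, 0], [0, 0, 0, 0, 0, 0, 0], [0, 0, 0, 0, 0, 0, 0], [0, 0, 0, 0, 0, 0, 0], [0, 0, 0, 0, 0, 0, 0]]]'

```text
clock: 16.85
eef_pos: [0.6085, 0.2253, 0.1093]
tool_rot: [0.956, 0.291, -0.023, -0.001]
ft_force: [-0.5, -0.1, -0.9]
grip_width: 0.0419
```

```bash
python3 pk.py w14 .6445 .2335 .036 .046 .05
```

```text
16.85 [0.6085 0.2253 0.1093] zaxis [-0.044  -0.0117 -0.999 ] jaw -56.1 0.04188663076832284 joints [0.353 0.642 0.304 1.279 0.004 2.903]
4452 [0.6454 0.2348] D 0.062297794967889786 z 0.03984620434786544
```

View pics/w14.png

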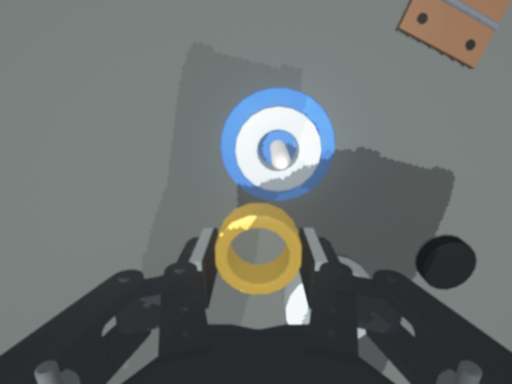

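Request:
move_arm --series '[[[1.5, 0.4, 1.0, 0.6, -1.5, 0, 0], [1.5, 0.4, 0.5, 0.2, -1, 0, 0], [0, 0, 0, 0, 0, 0, 0], [0, 0, 0, 0, 0, 0, 0], [0, 0, 0, 0, 0, 0, 0]]]'

```text
clock: 17.4
eef_pos: [0.6417, 0.2347, 0.1301]
tool_rot: [0.957, 0.292, 0.006, -0.001]
ft_force: [0.2, -0.1, -1.7]
grip_width: 0.0415
```

```bash
python3 pk.py w15 .6445 .2335 .036 .046 .05
```

```text
17.4 [0.6417 0.2347 0.1301] zaxis [ 0.0099  0.0061 -0.9999] jaw -56.1 0.04150519607208468 joints [3.500e-01 6.530e-01 3.800e-01 1.287e+00 2.000e-03 2.899e+00]
2476 [0.6453 0.2349] D 0.062059201300144196 z 0.03988563352784541
```

Request:
move_arm --series '[[[0.3, 0, -1, -0.3, 0.6, 0, 0], [0, 0, -1, 0, 0, 0, 0], [0, 0, -1, 0, 0, 0, 0], [0, 0, 0, 0, 0, 0, 0], [0, 0, 0, 0, 0, 0, 0]]]'

```text
clock: 17.95
eef_pos: [0.6428, 0.2339, 0.0948]
tool_rot: [0.957, 0.292, -0.003, -0.0]
ft_force: [0.2, -0.0, -0.5]
grip_width: 0.0416
```

```bash
python3 pk.py w16 .6445 .2335 .036 .046 .05
```

```text
17.95 [0.6428 0.2339 0.0948] zaxis [-0.0066 -0.0014 -1.    ] jaw -56.1 0.041646678776820927 joints [3.490e-01 6.910e-01 3.560e-01 1.243e+00 1.000e-03 2.898e+00]
3359 [0.6453 0.2351] D 0.06208952143788338 z 0.03986149797259858
```

View pics/w16.png

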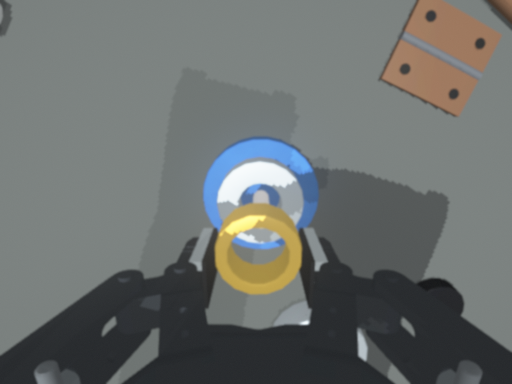

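The brass ring is lined up over the spindle to within about 2 mm. I'll lower it.

Request:
move_arm --series '[[[0.2, 0, -0.8, 0, -0.3, 0, 0], [0, 0, -0.8, 0, 0, 0, 0], [0, 0, -0.7, 0, 0, 0, 0], [0, 0, 0, 0, 0, 0, 0], [0, 0, 0, 0, 0, 0, 0]]]'

```text
clock: 18.5
eef_pos: [0.6449, 0.2339, 0.07]
tool_rot: [0.957, 0.292, -0.001, 0.001]
ft_force: [0.2, -0.0, -0.9]
grip_width: 0.0413
```

```bash
python3 pk.py w17 .6445 .2335 .036 .046 .05
```

```text
18.5 [0.6449 0.2339 0.07  ] zaxis [-8.0e-04 -1.3e-03 -1.0e+00] jaw -56.1 0.0413378786793018 joints [ 3.480e-01  7.090e-01  3.210e-01  1.185e+00 -1.000e-03  2.898e+00]
3929 [0.6455 0.2354] D 0.06204691529273987 z 0.03985838525031149
```

View pics/w17.png

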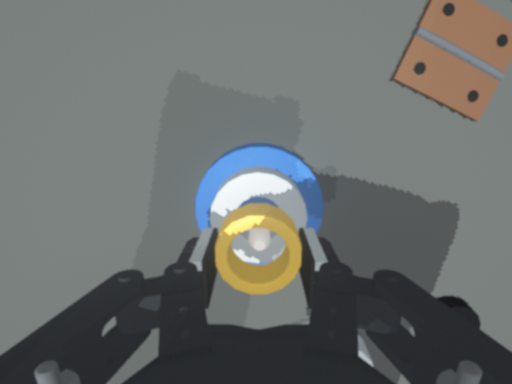

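The spindle is inside the brass ring, tip at (260,238) px. The TCP still has about 25 mm to go, to z ≈ 0.045.

Request:
move_arm --series '[[[0, 0, -0.8, 0, 0, 0, 0], [0, 0, -0.8, 0, 0, 0, 0], [0, 0, -0.3, 0, 0, 0, 0], [0, 0, 0, 0, 0, 0, 0], [0, 0, 0, 0, 0, 0, 0]]]'

```text
clock: 19.05
eef_pos: [0.645, 0.2339, 0.0496]
tool_rot: [0.957, 0.292, -0.0, 0.001]
ft_force: [-0.2, -0.6, -0.5]
grip_width: 0.0413
```

Request:
move_arm --series '[[[0, 0, -0.3, 0, 0, 0, 0], [0, 0, -0.1, 0, 0, 0, 0], [0, 0, 0, 0, 0, 0, 0], [0, 0, 0, 0, 0, 0, 0], [0, 0, 0, 0, 0, 0, 0]]]'

```text
clock: 19.55
eef_pos: [0.6455, 0.2341, 0.046]
tool_rot: [0.957, 0.292, 0.0, 0.0]
ft_force: [0.9, -0.2, -1.5]
grip_width: 0.0418
```

Request:
move_arm --series '[[[0, 0, -0.1, 0, 0, 0, 0], [0, 0, 0, 0, 0, 0, 0], [0, 0, 0, 0, 0, 0, 0], [0, 0, 0, 0, 0, 0, 0.7], [0, 0, 0, 0, 0, 0, 0.7]]]'

```text
clock: 20.05
eef_pos: [0.6462, 0.2344, 0.046]
tool_rot: [0.957, 0.292, 0.001, 0.0]
ft_force: [0.4, 0.1, 0.1]
grip_width: 0.06
```

Request:
move_arm --series '[[[0, 0, 0, 0, 0, 0, 1], [0, 0, 0, 0, 0, 0, 1], [0, 0, 0, 0, 0, 0, 1], [0, 0, 0, 0, 0, 0, 1], [0, 0, 0, 0, 0, 0, 1]]]'

```text
clock: 20.55
eef_pos: [0.6467, 0.2345, 0.0467]
tool_rot: [0.957, 0.292, 0.002, 0.0]
ft_force: [-0.5, 0.1, -0.3]
grip_width: 0.0856
```

Request:
move_arm --series '[[[-0.2, 0, 2, 0, 0, 0, 1], [0, 0, 3, 0, 0, 0, 1], [0, 0, 4, 0, 0, 0, 1], [0, 0, 2, 0, 0, 0, 1], [0, 0, 0, 0, 0, 0, 1]]]'

```text
clock: 21.05
eef_pos: [0.6421, 0.2336, 0.1576]
tool_rot: [0.957, 0.292, -0.001, 0.001]
ft_force: [0.9, 0.0, 0.1]
grip_width: 0.0855
```

```bash
python3 pk.py w18 .645 .234 .055 .065 .03;python3 pk.py w19 .645 .234 .036 .046 .05; python3 - <<'E'
from h import *
im,d=bot.camera('scene');save('s18',cv2.resize(im[140:300,160:420],None,fx=3,fy=3))
P=world('scene',d)
for n,x,y in(('rusty',.624,-.205),):
    m=(d>0)&(np.hypot(P[...,0]-x,P[...,1]-y)<.065)&(P[...,2]>.015);print(n,cv2.minEnclosingCircle(P[m][:,:2].astype(np.float32)))
E
```

```text
21.05 [0.6421 0.2336 0.1576] zaxis [-0.0013 -0.0016 -1.    ] jaw -56.1 0.08545333879164393 joints [ 3.490e-01  6.510e-01  4.490e-01  1.371e+00 -1.000e-03  2.899e+00]
1164 [0.645  0.2351] D 0.04380363970994949 z 0.059668986263339274
21.1 [0.6417 0.2335 0.1563] zaxis [-0.0027 -0.0021 -1.    ] jaw -56.1 0.08519416016669869 joints [ 3.490e-01  6.520e-01  4.470e-01  1.370e+00 -1.000e-03  2.899e+00]
1527 [0.6451 0.2352] D 0.061964210122823715 z 0.03993500762684338
rusty ((0.624295175075531, -0.2042175829410553), 0.02759377472102642)
```

View pics/w18.png

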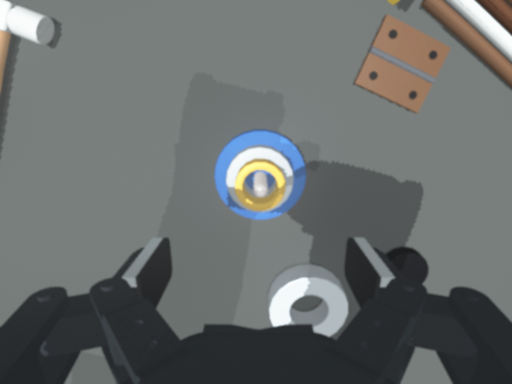

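View pics/s18.png

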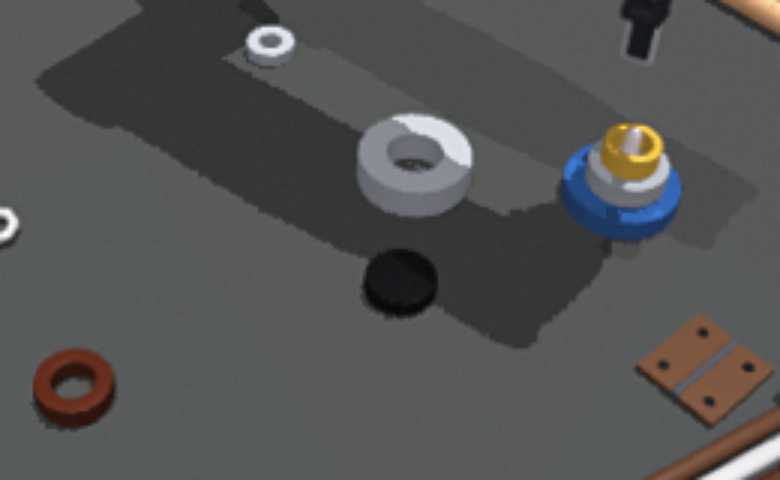

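Both rings are seated, with tops at 40 and 60 mm and both centred at (0.645, 0.235). The rusty ring hasn't moved and the gripper is clear, so I'll hand in.

```bash
python3 -c "
from workcell import bot
print(bot.job_done())"
```

```text
the job is handed in; nothing more can be done
None
```

The set is made up and handed in at about 21 s of the 58 s allowed. The steel ring lies flat on the blue foot and the brass ring lies flat on top of it. Of the three steel rings on the table, I used the middle one, which measured 62 mm across with a 30 mm hole. Both rings were gripped across their outer diameter, lowered down the spindle and released only once seated.

**Last checks before hand-in:**
- **Steel ring:** its top was at 39.9 mm and it was centred at (0.645, 0.235).
- **Brass ring:** its top was at 59.7 mm and it was centred at (0.645, 0.235).
- **Fit on the spindle:** both centres were within about 2 mm of the measured spindle axis.
- **Rusty ring:** it had not moved, measuring (0.624, −0.204) before and after.
- **Gripper:** it was open and clear, about 10 cm above the set.

**Disagreements, none of which affected the result:**
- The wrist and top cameras differed by 2–4 mm on positions along y.
- The gripper opening read about 3 mm less than the true ring diameters.
- The arm drifted by a few millimetres, with up to about 2.5° of tilt between moves. I corrected this before each grasp and each lowering.

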